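# Load a holding magnet to the set mark on the tension gauge

### The arm

A 6-joint arm with a two-finger parallel gripper is mounted at the origin on the work surface. World frame = base frame: x ahead of the robot, y to its left, z up, the work surface at z = 0. Lengths are in m, angles in rad, forces in N, time in s.
With the tool pointing down it reaches from about 0.3 to 0.875 m from the base axis. Payload 4.2 kg.
Tool frame: the origin (TCP) lies at the very end of the fingers, on their centre line; the grasp point (between the pads) lies 19 mm behind it; z points along the fingers, y is the direction in which the jaws open and shut (so a half turn about z gives the same grasp; the last joint's range is limited). The gripper opens to 85 mm and grips with 20 to 120 N. Pads are 22 mm wide; open, the fingers measure 114 mm over their backs; the gripper's body (76 mm by 85 mm) begins 54 mm behind the grasp point. The pads swing forward as they close: fully open they stand 13 mm farther back than shut.
Start: joints at [1.141, 0.32, 1.565, -0, 1.257, -0.02], TCP at [0.229, 0.527, 0.231] pointing down, gripper open.
Joint ranges: [-3.11, 3.11], [-0.84, 2.01], [0.21, 2.61], [-1.34, 4.49], [0.05, 2.63], [-2.56, 2.56]. Speed limits (rad/s): [2.57, 2.57, 3.14, 3.14, 3.14, 3.14].

### API

Orientations are given as a unit quaternion [x, y, z, w].
In Python, from plant import bot, cams, order gives the robot as it stands.
- The arm moves only by the tool play_rows, never from a script. Its argument "targets" is a list of rows, each a list of 7 numbers: the shift along the tool's x, y, z normalised to -1 to 1, where 1 is 1000 mm, then the turn, a rotation vector about the tool's x, y, z normalised to -1 to 1, where 1 is 30 degrees, then the gripper's target within -1 to 1 (shut at 1, half-way at 0, fully open at -1). In form: [[x, y, z, wx, wy, wz, jaw], ...]. A call has 1 to 10 rows; each row is the pose to reach, as a shift and turn from the pose commanded when the call began, along the tool's axes at that moment; what a row does not reach only later rows make up. A row lasts 1/8 s, in which the tool goes at most 62.5 mm and 10.7 degrees, less where a joint would pass 70% of its speed; a pose out of reach is approached as far as the arm can. A call with a number of a shift or a turn outside -1 to 1 is refused whole. A call with a gripper value outside its range is refused whole. The fingers move at their own pace and stop on an object; the grip force is fixed at half the most. Time passes only in rows, so rows that repeat a pose let the fingers close. It gives the time, the measured TCP pose, the force and the opening at its end, in the units of the state.
- bot.observe(): the state, without advancing time (a new reading comes with each control period).
- cams.get_image(name): name is "scene" or "top" or "wrist"; returns the picture (400x640x3 uint8, red, green, blue); there is no depth.
- cams.camera_params(name): a dict with "fovy" (degrees; the focal length in pixels is half the picture's height over the tangent of half this angle, whatever the lens; pixels are square), "cx", "cy" (the principal point, pixels), "dist" ([k1, k2, p1, p2, k3] as OpenCV has them; the pictures are not rectified), "rvec" (rotation vector, rad) and "tvec" (3), from world to camera coordinates, as OpenCV has them; the wrist camera has in their place "hand_eye" (4x4, takes a point from camera to tool coordinates, whose origin is the TCP and whose axes are the flange's). Camera axes: x right, y down, z forward; pixel columns grow to the right and rows downward; lengths in m; the calibration is good to about 2 mm. A picture is of the moment at which its call begins: read the wrist's pose just before it. camera_params takes no time and is no camera call.
- order.hand_in(): hands the job in, once; it reports no verdict.
The state is a dict: "t": time; "joints": joint angles; "dq": joint speeds; "joint_torque": joint torques, N m; "ee_pos": TCP position; "tcp_rot": TCP orientation; "contact_force": force on the tool from outside, world axes, zero at the start; "moment": the same for the moment, N m; "width": finger opening in m.
Only numpy, scipy, OpenCV 4.12 (cv2) and the standard library are available. Lean on these libraries where they do the work, as an engineer would, in place of code of your own. Each camera call takes 0.05 s, during which the arm holds its last target. There are 200 camera calls.

### The job

Take the relay with the orange cap out of the rack and plug it fully home in the socket of the test jig, so that the holding magnet has power, and let go of it. Only then grip the orange handle of the jig's tension gauge and draw its sprung rod straight out until the yellow pointer stands between the red marks of the set-load clip, without running well past them, and finish while holding it there, with the rod still and the relay still home. Leave the other relays and everything else on the bench as they are.

Things in the scene. Friction and masses are not known exactly. Their poses are not given: they have to be found in the camera images.
- jig: Fixed magnet test jig. Origin on the bench, z up. Aluminium plate, top at z = 16 mm, x -85 to +165, y -95 to +125 mm. Along x lies the tension gauge (axis y = -45, z = 70); its rod draws out towards -x. Behind the tube: clevis, armature and magnet, up to z = 100. At +y the relay socket with low grey trunking behind it. Stands turned about z by up to 13 degrees.
- pull_rod (a joint): Draw of the gauge's rod in m: 0 at rest (fully in), grows as the handle is drawn towards the jig's -x, end stop at 0.075. Inner spring: about 3 N to start it, rising by 150 N/m (9 N at 0.040, 11 N at 0.055), with a little friction and damping; it draws the rod back in when let go. The yellow pointer rides on the rod and moves by exactly this value.
- handle (a point): Middle of the handle's orange grip, on the gauge axis, 70 mm above the bench: round, 22 mm diameter, along jig x, 30 mm long between two black flanges (32 and 34 mm diameter, faces 15 mm either side of the middle). At rest at jig x = -112, y = -45 mm; 26 mm of bare 10 mm rod lie between it and the tube. It hangs in front of the base plate, over bare bench. Moves with the rod.
- pointer (a point): Top of the yellow pointer that sticks up through the slot of the gauge's tube: 4 mm thick along jig x, 12 mm wide, its top 98 mm above the bench. At rest at jig x = +36 mm, y = -45 mm; moves to -x by the draw of the rod.
- marker: Red set-load clip, fixed on the gauge's tube, 7 mm long along jig x; its two upright red marks stand either side of the slot, so that the pointer passes between them. Origin on the tube's axis at the middle of the marks, axes as the jig's. It sits 32 to 55 mm from the resting pointer towards jig -x, differently each time: that is how far the rod must be drawn.
- socket_mouth (a point): Centre of the mouth of the jig's relay socket, on its top face 42 mm above the bench, at jig x = 0, y = +75 mm, axes as the jig's. Black block 52 x 58 mm with lower terminal steps; the well is 23 mm along jig x by 29 mm along jig y, 18 mm deep, edges chamfered 3 mm.
- relay: Loose plug-in relay, orange cap, 60 to 100 g: black base and clear cover 30 mm (its x) by 36 mm (its y), 50 mm high, above a grey plug foot 20 (x) by 26 (y) by 14 mm long. Origin at the centre of the foot's lower end, z up; cap top at z = 64 mm. Starts upright, foot in one of the rack's pockets, origin 10 mm above the bench. Fits the socket either way round, its x along jig x.
- relay_shoulder (a point): Centre of the underside of the relay's base, where the foot begins (14 mm above the foot's lower end). Home in the socket it lies on socket_mouth.
- rack: Fixed black relay rack with orange ends, 215 (x) x 66 (y) x 24 mm high, origin at the centre of its underside. Three pockets 68 mm apart along its x axis at x = -68, 0, +68 mm, each 24 (x) x 30 mm (y), 18 mm deep, hold the three relays with their axes along the rack's. Stands turned about z.
- relay_blue: Another relay in the rack, same shape, blue cap. Leave alone.
- relay_grey: Another relay in the rack, same shape, grey cap. Leave alone.
- magnet_a: Spare holding magnet standing on the bench, dark steel cylinder 50 mm diameter, 32 mm high. Leave alone.
- magnet_b: A second spare holding magnet, same as magnet_a. Leave alone.
- screwdriver: Screwdriver lying on the bench, 190 mm long. Leave alone.
- hex_key: T-handle hex key lying on the bench, orange grip, 150 mm long. Leave alone.
- pocket_tester: Black hand-held tester lying on the bench, 115 x 68 x 26 mm, orange knob. Leave alone.
- tube_mouth (a point): Centre of the front end of the gauge's tube, at jig x = -66, y = -45, z = 70 mm. Aluminium tube 29 mm diameter with orange end bushes 33 mm, fixed, from here to jig x = +78 mm, in two black saddle blocks up to 78 mm high; white scale and black slot on top.

How it is judged:
On the way, in this order (a step that is already met when the one before it is completed fails the run):
1. the relay with the orange cap is fully home in the jig's socket and let go of (horizontal distance between relay_shoulder and socket_mouth below 0.004 m and z of relay_shoulder in the frame of socket_mouth below 0.003 m and angle between relay's own z axis and vertical below 0.06 rad and contact force between the fingers and relay below 0.3 N), for 0.2 s.
2. the gripper draws the rod out until the pointer stands at the red marks and holds it there (x of pointer in the frame of marker between -0.004 and 0.004 m and contact force between the fingers and pull_rod above 1 N), for 0.5 s.
At the end, for the whole second after the job is handed in: The fingers hold the gauge's handle with the pointer within 4 mm of the middle of the red marks along the gauge and the rod still (under 10 mm/s); the orange-capped relay is home in the socket (base within 3 mm of the socket's top, within 4 mm of centre, upright within 0.06 rad) and not touched (all of step 1 and all of step 2 and velocity of joint pull_rod between -0.01 and 0.01 m/s); the arm keeps its last pose, push and grip.
It fails at once if the rod is drawn more than 10 mm while the relay is not home in the socket (value of joint pull_rod above 0.01 m and (z of relay_shoulder in the frame of socket_mouth above 0.006 m or horizontal distance between relay_shoulder and socket_mouth above 0.008 m)).
It fails at once if the rod is drawn more than 12 mm past the red marks (x of pointer in the frame of marker below -0.012 m).
It fails at once if another relay is pulled from its pocket, shifted by more than 15 mm or tipped (distance of any of relay_blue, relay_grey from where it was at the start of the episode above 0.015 m or angle between any of relay_blue, relay_grey's own z axis and vertical above 0.35 rad).
It fails at once if something else on the bench is shifted by more than 25 mm (distance of any of magnet_a, magnet_b, screwdriver, hex_key, pocket_tester from where it was at the start of the episode above 0.025 m).
It also fails if it takes over 56 s, if anything falls off the work surface, if the arm or the gripper's body presses on something with over 40 N, if the wrist force passes 120 N, or if a joint passes its speed limit or range.

## Working session

There is one attempt and no reset: what is moved stays moved. The work goes in short steps, Python scripts to look and compute and a tool call to move; the robot and the scene stay as the last step left them, time stands still between calls to the robot, and variables do not carry over. Pictures are saved under pics/ and viewed, about 8 in all and at most 12, crops included, and the job is handed in when it is done.

Besides the shell and the picture viewer there is one more tool, called as name(argument=value, ...) on one line, values as JSON. play_rows: Moves the arm, as the interface text tells. Its arguments: {"type":"object","properties":{"targets":{"type":"array"}},"required":["targets"]}

```bash
ls; mkdir -p pics
cat > h.py <<'E'
import numpy as np, cv2
from scipy.spatial.transform import Rotation as R
from plant import bot, cams, order
def cam(name, st=None):
    p=cams.camera_params(name); f=200/np.tan(np.radians(p['fovy'])/2)
    K=np.array([[f,0,p['cx']],[0,f,p['cy']],[0,0,1.]]); d=np.array(p['dist'],float)
    if 'rvec' in p:
        Rm=cv2.Rodrigues(np.array(p['rvec'],float))[0]; t=np.array(p['tvec'],float).ravel()
    else:
        st=st or bot.observe(); T=np.eye(4); T[:3,:3]=R.from_quat(st['tcp_rot']).as_matrix(); T[:3,3]=st['ee_pos']
        M=np.linalg.inv(T@np.array(p['hand_eye'])); Rm=M[:3,:3]; t=M[:3,3]
    return K,d,Rm,t
def ray(c,uv):
    K,d,Rm,t=c
    n=cv2.undistortPoints(np.array(uv,float).reshape(-1,1,2),K,d).reshape(-1,2)
    v=np.c_[n,np.ones(len(n))]@Rm
    return -Rm.T@t, v
def onplane(c,uv,z):
    o,v=ray(c,uv); return o+v*((z-o[2])/v[:,2])[:,None]
def proj(c,P):
    K,d,Rm,t=c
    return cv2.projectPoints(np.array(P,float).reshape(-1,1,3),cv2.Rodrigues(Rm)[0],t,K,d)[0].reshape(-1,2)
def snap(name,fn=None):
    st=bot.observe(); im=cams.get_image(name)
    if fn: cv2.imwrite('pics/'+fn,im[:,:,::-1])
    return im,cam(name,st)
def tool(p,st=None):
    "world point -> shift in tool axes"
    st=st or bot.observe(); return R.from_quat(st['tcp_rot']).inv().apply(np.array(p)-st['ee_pos'])
E
python3 - <<'E'
from h import *
st=bot.observe(); print({k:np.round(v,3) for k,v in st.items()})
ims=[snap(n,n+'0.png') for n in('top','scene','wrist')]
for n in('top','scene','wrist'):
    c=cam(n); print(n,c[0][0,0],c[1],np.round(-c[2].T@c[3],3),np.round(c[2],2).tolist())
E
```

```text
pics
{'t': np.float64(0.0), 'joints': array([ 1.141,  0.32 ,  1.566,  0.   ,  1.257, -0.02 ]), 'dq': array([-0.001,  0.001,  0.   ,  0.   , -0.002,  0.001]), 'joint_torque': array([ 2.0000e-03, -4.1551e+01, -2.3417e+01,  0.0000e+00,  8.0000e-03,
        0.0000e+00]), 'ee_pos': array([0.229, 0.527, 0.23 ]), 'tcp_rot': array([ 0.203,  0.979, -0.001, -0.   ]), 'contact_force': array([ 0.06 , -0.218,  1.427]), 'moment': array([-0.002, -0.041, -0.016]), 'width': np.float64(0.086)}
top 368.0636011791063 [-0.00146544  0.          0.          0.          0.        ] [0.37  0.003 1.078] [[0.02, -1.0, -0.01], [-0.99, -0.02, -0.15], [0.15, 0.01, -0.99]]
scene 443.83380164452547 [-0.05313869  0.          0.          0.          0.        ] [1.354 0.463 0.958] [[-0.48, 0.88, 0.0], [0.6, 0.33, -0.73], [-0.64, -0.35, -0.68]]
wrist 340.2037109138648 [-0.05624923  0.          0.          0.          0.        ] [0.154 0.56  0.373] [[0.4, 0.92, -0.0], [0.87, -0.38, 0.32], [0.29, -0.13, -0.95]]
```

View pics/top0.png

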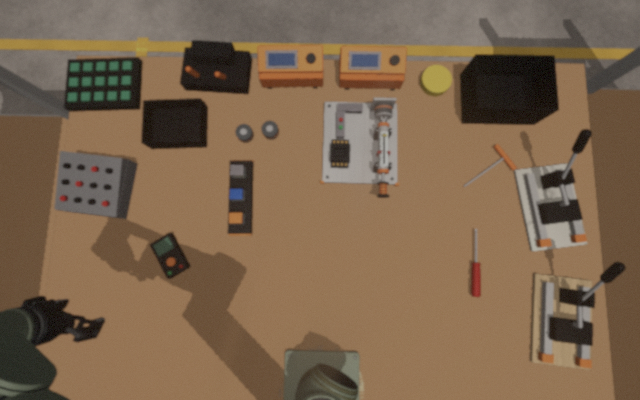

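View pics/scene0.png

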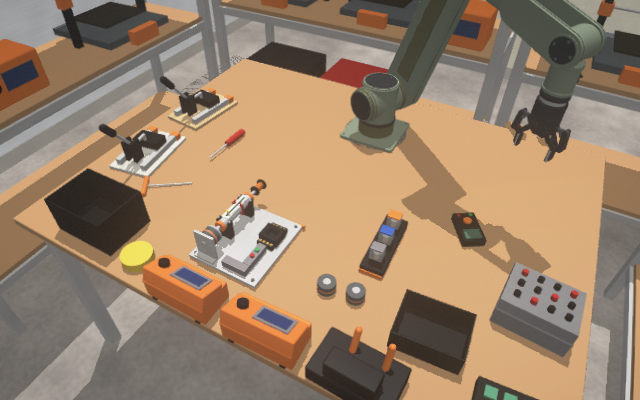

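The top view shows the rack with grey, blue and orange caps at (236,170), (236,195) and (236,218). The jig is at (360,140), with its handle at (383,190) and socket at (340,153). In the jig, +x points up the image, away from the robot.

Run:
```python
from h import *
im=cv2.imread('pics/top0.png'); c=cam('top'); hsv=cv2.cvtColor(im,cv2.COLOR_BGR2HSV)
def blobs(lo,hi,box):
    m=cv2.inRange(hsv,lo,hi); x0,y0,x1,y1=box; k=np.zeros_like(m); k[y0:y1,x0:x1]=m[y0:y1,x0:x1]
    n,_,s,ce=cv2.connectedComponentsWithStats(k); return [(s[i],ce[i]) for i in range(1,n) if s[i,4]>8]
rb=(222,155,258,240)
for nm,lo,hi,b in [('blue',(105,120,60),(130,255,255),rb),('orange',(3,150,120),(20,255,255),(222,208,258,226)),('red',(0,150,80),(5,255,255),(365,90,405,200)),('yel',(22,140,120),(35,255,255),(365,90,405,200)),('or',(6,150,90),(20,255,255),(368,90,400,200))]:
    for s,ce in blobs(lo,hi,b): print(nm,s,np.round(ce,1),np.round(onplane(c,[ce],.074 if nm in('blue','orange') else .07),4))
m=cv2.inRange(hsv,(0,0,120),(180,60,255)); k=np.zeros_like(m); k[95:190,318:402]=m[95:190,318:402]
cs,_=cv2.findContours(k,0,2); cn=np.vstack([x for x in cs if cv2.contourArea(x)>200]); r=cv2.boxPoints(cv2.minAreaRect(cn)); print(r); print(np.round(onplane(c,r,.016),3))
cr=cv2.resize(im[90:240,215:415],None,fx=4,fy=4,interpolation=cv2.INTER_CUBIC); cv2.imwrite('pics/crop.png',cr)
```

```text
blue [230 188  12  11 114] [235.8 193.5] [[0.5272 0.2466 0.074 ]]
orange [229 212  13  11 134] [235.  217.1] [[0.4616 0.2449 0.074 ]]
or [378 170  10   2  17] [382.6 170.5] [[ 0.6018 -0.1603  0.07  ]]
or [379 184   7  10  56] [382.5 188.3] [[ 0.5512 -0.1597  0.07  ]]
[[321.3272   182.23917 ]
 [323.41724  100.728645]
 [398.9829   102.66623 ]
 [396.89288  184.17676 ]]
[[ 0.575  0.011  0.016]
 [ 0.827  0.01   0.016]
 [ 0.826 -0.219  0.016]
 [ 0.574 -0.211  0.016]]
```

View pics/crop.png

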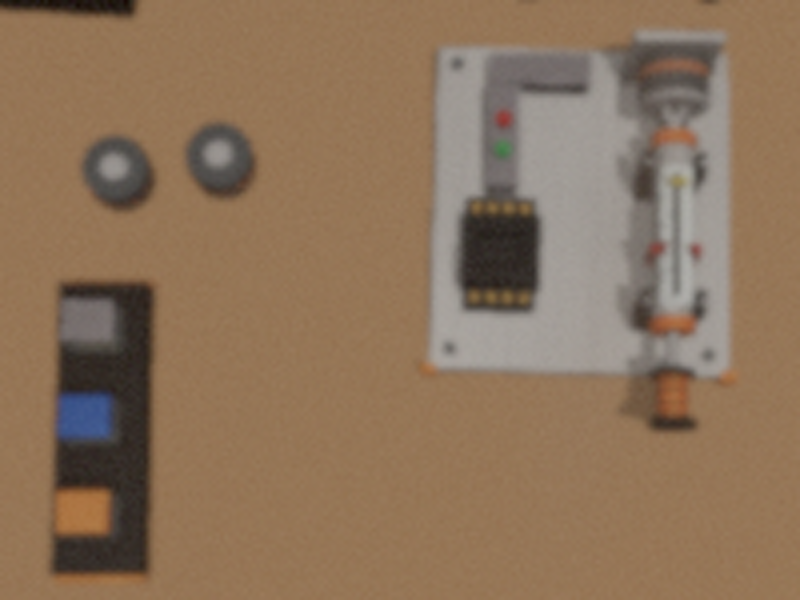

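The crop shows the jig turned only about 1–2°. The socket is at crop (500,255), the handle at (672,395), the pointer at (677,180) and the red marks at y≈250. Next I move over the orange relay for a close look.

play_rows(targets=[[-0.324, -0.167, 0.03, 0, 0, -0.78, -1], [-0.324, -0.167, 0.03, 0, 0, -0.78, -1], [-0.324, -0.167, 0.03, 0, 0, -0.78, -1], [-0.324, -0.167, 0.03, 0, 0, -0.78, -1], [-0.324, -0.167, 0.03, 0, 0, -0.78, -1], [-0.324, -0.167, 0.03, 0, 0, -0.78, -1], [-0.324, -0.167, 0.03, 0, 0, -0.78, -1], [-0.324, -0.167, 0.03, 0, 0, -0.78, -1]])

```text
t: 1.15
ee_pos: [0.4594, 0.2452, 0.2011]
tcp_rot: [0.001, 1.0, 0.0, -0.0]
contact_force: [-0.2, -0.5, 0.7]
width: 0.0858
```

Run:
```python
from h import *
st=bot.observe(); print(st['t'],st['ee_pos'],R.from_quat(st['tcp_rot']).as_matrix().round(4).tolist(),st['dq'].round(3) if hasattr(st['dq'],'round') else st['dq'])
im,c=snap('wrist','w1.png'); hsv=cv2.cvtColor(im,cv2.COLOR_RGB2HSV)
for nm,lo,hi in[('or',(3,150,100),(20,255,255)),('blue',(105,120,50),(130,255,255))]:
    m=cv2.inRange(hsv,lo,hi); cs,_=cv2.findContours(m,0,2)
    for k in cs:
        if cv2.contourArea(k)>300:
            b=cv2.boxPoints(cv2.minAreaRect(k)); print(nm,cv2.contourArea(k),b.round(0).tolist())
            P=onplane(c,b,.074); print(P.mean(0).round(4),(P-P.mean(0)).round(4)[:,:2].tolist())
```

```text
1.15 [0.45944283 0.24523433 0.20109939] [[-1.0, 0.0023, -0.0009], [0.0023, 1.0, 0.0003], [0.0009, 0.0003, -1.0]] [ 0.031 -0.007 -0.002  0.001  0.    -0.   ]
or 1493.5 [[296.0, 175.0], [340.0, 174.0], [341.0, 209.0], [297.0, 211.0]]
[0.4607 0.2454 0.074 ] [[-0.0148, -0.0185], [-0.0159, 0.0176], [0.0148, 0.0192], [0.016, -0.0183]]
or 401.0 [[282.0, 129.0], [350.0, 127.0], [350.0, 134.0], [282.0, 136.0]]
[0.4105 0.2437 0.074 ] [[-0.0019, -0.0266], [-0.0035, 0.0265], [0.0019, 0.0268], [0.0035, -0.0266]]
or 731.0 [[516.0, 25.0], [546.0, 25.0], [546.0, 56.0], [516.0, 56.0]]
[0.3426 0.4039 0.074 ] [[-0.0104, -0.0133], [-0.0112, 0.0098], [0.0104, 0.0136], [0.0111, -0.0101]]
blue 1218.0 [[299.0, 248.0], [341.0, 248.0], [341.0, 279.0], [299.0, 279.0]]
[0.5272 0.2468 0.074 ] [[-0.0157, -0.0184], [-0.0156, 0.0184], [0.0157, 0.0191], [0.0156, -0.0191]]
```

View pics/w1.png

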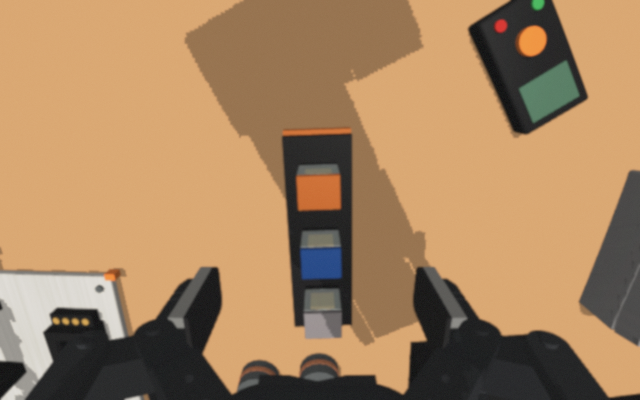

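The wrist picture shows the orange cap at (318,192), clear between the jaws, with its centre at (0.4607, 0.2454) and yaw about +1.5°. I'll descend and grip.

play_rows(targets=[[-0.001, 0, 0.06, 0, 0, -0.055, -1], [-0.001, 0, 0.12, 0, 0, -0.055, -1], [-0.001, 0, 0.15, 0, 0, -0.055, -1], [-0.001, 0, 0.166, 0, 0, -0.055, -1], [-0.001, 0, 0.166, 0, 0, -0.055, -1], [-0.001, 0, 0.166, 0, 0, -0.055, 1], [-0.001, 0, 0.166, 0, 0, -0.055, 1], [-0.001, 0, 0.166, 0, 0, -0.055, 1], [-0.001, 0, 0.166, 0, 0, -0.055, 1], [-0.001, 0, 0.166, 0, 0, -0.055, 1]])

```text
t: 2.45
ee_pos: [0.4612, 0.2455, 0.0363]
tcp_rot: [-0.014, 1.0, 0.001, 0.001]
contact_force: [-1.3, 1.2, 6.2]
width: 0.0354
```

play_rows(targets=[[0, 0, -0.02, 0, 0, 0, 1], [0, 0, -0.06, 0, 0, 0, 1], [0, 0, -0.12, 0, 0, 0, 1], [-0.231, -0.292, -0.164, 0, 0, 0, 1], [-0.231, -0.292, -0.164, 0, 0, 0, 1], [-0.231, -0.292, -0.164, 0, 0, 0, 1], [-0.231, -0.292, -0.164, 0, 0, 0, 1], [-0.231, -0.292, -0.164, 0, 0, 0, 1], [-0.231, -0.292, -0.164, 0, 0, 0, 1], [-0.231, -0.292, -0.164, 0, 0, 0, 1]])

```text
t: 3.7
ee_pos: [0.7017, -0.0446, 0.1984]
tcp_rot: [-0.011, 1.0, -0.001, 0.001]
contact_force: [-1.1, 0.6, -1.1]
width: 0.0358
```

play_rows(targets=[[0, 0, 0, 0, 0, 0, 1], [0, 0, 0, 0, 0, 0, 1]])

```text
t: 3.95
ee_pos: [0.6987, -0.0392, 0.1991]
tcp_rot: [-0.014, 1.0, 0.0, -0.001]
contact_force: [-0.1, -0.6, -1.1]
width: 0.0353
```

Run:
```python
from h import *
st=bot.observe(); print(st['t'],st['ee_pos'],R.from_quat(st['tcp_rot']).as_matrix().round(4).tolist())
im,c=snap('wrist','w2.png')
```

```text
3.95 [ 0.69870796 -0.0391785   0.1991378 ] [[-0.9996, -0.0287, -0.0011], [-0.0287, 0.9996, 0.0004], [0.0011, 0.0005, -1.0]]
```

View pics/w2.png

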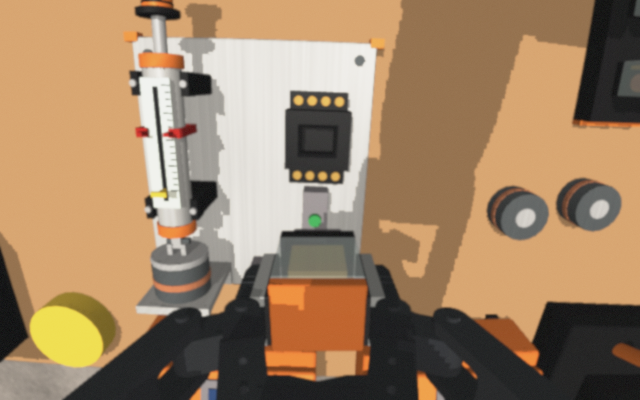

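The picture shows the socket well at about (319,140), red marks at (142,132) and (189,131), the pointer at (160,195), and the relay held in the jaws. Now I'll compute positions from this view.

```bash
cat > m.py <<'E'
from h import *
im=cv2.imread('pics/w2.png'); st=bot.observe(); c=cam('wrist',st); hsv=cv2.cvtColor(im,cv2.COLOR_BGR2HSV); g=cv2.cvtColor(im,cv2.COLOR_BGR2GRAY)
def comps(lo,hi,box,z,amin=15):
    x0,y0,x1,y1=box; m=np.zeros_like(g); m[y0:y1,x0:x1]=cv2.inRange(hsv,lo,hi)[y0:y1,x0:x1]
    cs,_=cv2.findContours(m,0,2)
    for k in cs:
        if cv2.contourArea(k)>amin:
            b=cv2.boxPoints(cv2.minAreaRect(k)); M=cv2.moments(k); ce=[M['m10']/M['m00'],M['m01']/M['m00']]
            print(lo[0],cv2.boundingRect(k),np.round(ce,1),b.round(0).tolist(),'P',onplane(c,[ce],z).round(4),'box',onplane(c,b,z)[:,:2].round(4).tolist())
print('red');comps((0,150,70),(4,255,255),(125,110,205,150),.085)
print('redhi');comps((172,130,70),(180,255,255),(125,110,205,150),.085)
print('yellow');comps((22,130,110),(36,255,255),(140,180,180,210),.098,5)
print('bush');comps((5,140,90),(20,255,255),(120,45,205,245),.07)
print('cap');comps((3,140,90),(20,255,255),(255,270,380,360),st['ee_pos'][2]+.038)
print('pins');comps((10,80,90),(28,255,255),(284,90,355,185),.03,10)
# plate front edge (z=.016): line fit of bright transition
pts=[]
for u in range(205,345,4):
    col=g[30:60,u].astype(int); pts.append((u,30+np.argmax(np.diff(cv2.GaussianBlur(col.astype(np.float32),(1,3),0).ravel()))+.5))
P=onplane(c,pts,.016); f=np.polyfit(P[:,1],P[:,0],1); print('front edge slope',f)
print(g[92:190:2,318].tolist()); print(g[140,280:360:2].tolist())
cv2.imwrite('pics/w2c.png',cv2.resize(im[85:195,130:360],None,fx=3.4,fy=3.4,interpolation=cv2.INTER_CUBIC))
E
python3 m.py
```

```text
red
0 (136, 127, 11, 10) [141.  131.7] [[136.0, 136.0], [136.0, 127.0], [146.0, 127.0], [146.0, 136.0]] P [[ 0.6517 -0.1746  0.085 ]] box [[0.655, -0.1789], [0.6482, -0.1781], [0.6481, -0.1703], [0.6549, -0.1711]]
0 (164, 125, 31, 13) [180.8 131.4] [[163.0, 132.0], [193.0, 123.0], [196.0, 132.0], [166.0, 141.0]] P [[ 0.6509 -0.1438  0.085 ]] box [[0.6516, -0.1572], [0.6446, -0.1339], [0.6514, -0.1324], [0.6585, -0.1559]]
redhi
yellow
22 (150, 189, 17, 9) [159.9 193.6] [[150.0, 189.0], [166.0, 189.0], [166.0, 197.0], [150.0, 197.0]] P [[ 0.6963 -0.1593  0.098 ]] box [[0.6929, -0.1666], [0.6925, -0.1541], [0.6989, -0.1549], [0.6993, -0.1674]]
bush
5 (158, 220, 38, 19) [176.7 230.7] [[158.0, 225.0], [194.0, 220.0], [197.0, 235.0], [160.0, 240.0]] P [[ 0.7393 -0.1619  0.07  ]] box [[0.7345, -0.1784], [0.7286, -0.1452], [0.7429, -0.1446], [0.7491, -0.1783]]
5 (139, 53, 44, 15) [160.2  60.2] [[139.0, 66.0], [139.0, 52.0], [182.0, 54.0], [182.0, 67.0]] P [[ 0.5997 -0.161   0.07  ]] box [[0.6039, -0.1782], [0.5941, -0.1768], [0.5949, -0.1436], [0.6047, -0.1447]]
cap
3 (264, 279, 106, 81) [31
[... 1585 characters left out ...]
 [[0.6238, -0.0518], [0.6236, -0.0422], [0.633, -0.0419], [0.6332, -0.0517]]
10 (293, 95, 12, 11) [298.1  99.9] [[293.0, 95.0], [304.0, 95.0], [304.0, 105.0], [293.0, 105.0]] P [[ 0.6282 -0.0587  0.03  ]] box [[0.6241, -0.0633], [0.6239, -0.0536], [0.6324, -0.0534], [0.6327, -0.0632]]
front edge slope [-0.02267708  0.57659423]
[103, 67, 66, 70, 76, 69, 63, 62, 58, 45, 60, 61, 63, 62, 63, 61, 51, 33, 40, 53, 61, 60, 59, 60, 58, 57, 57, 56, 57, 49, 29, 33, 39, 49, 52, 52, 53, 51, 54, 52, 74, 121, 134, 102, 63, 96, 195, 162, 86]
[230, 228, 188, 72, 56, 57, 57, 58, 57, 41, 34, 40, 45, 56, 59, 57, 59, 58, 58, 58, 58, 57, 59, 59, 59, 58, 48, 34, 41, 54, 58, 57, 59, 60, 61, 118, 202, 229, 230, 229]
```

View pics/w2c.png

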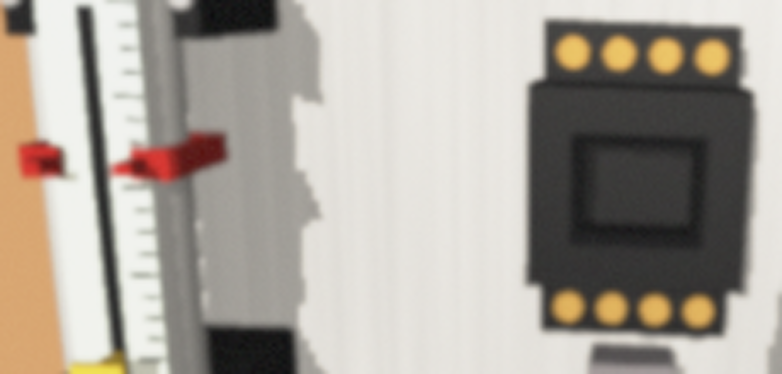

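Run:
```python
from h import *
im=cv2.imread('pics/w2.png'); st=bot.observe(); c=cam('wrist',st); hsv=cv2.cvtColor(im,cv2.COLOR_BGR2HSV)
print(st['ee_pos'])
g=cv2.cvtColor(im,cv2.COLOR_BGR2GRAY)
m=((g<47)*255).astype(np.uint8); k=np.zeros_like(m); k[115:165,290:350]=m[115:165,290:350]
n,l,s,ce=cv2.connectedComponentsWithStats(k); 
for i in range(1,n):
    if s[i,4]>60: print('well',s[i],onplane(c,[[s[i,0]+s[i,2]/2-.5,s[i,1]+s[i,3]/2-.5]],.042).round(4))
print('well by eye',onplane(c,[[318.2,140.9]],.042).round(4))
m=cv2.inRange(hsv,(3,140,90),(20,255,255)); z=st['ee_pos'][2]+.038
e=[]
for v in range(284,348,4):
    u=np.flatnonzero(m[v,255:385])+255; e.append((u.min(),u.max(),v))
print(e)
for v in (290,315,340):
    r=[x for x in e if abs(x[2]-v)<3][0]; print(onplane(c,[[r[0]-.5,v],[r[1]+.5,v]],z).round(4).tolist())
u=318; col=np.flatnonzero(m[270:365,u])+270; print(col.min(),col.max(),onplane(c,[[u,col.min()-.5],[u,col.max()+.5]],z).round(4).tolist())
```

```text
[ 0.69882446 -0.03906832  0.19937161]
well [297 124  41  35 703] [[ 0.6622 -0.0411  0.042 ]]
well by eye [[ 0.662 -0.04   0.042]]
[(np.int64(268), np.int64(366), 284), (np.int64(267), np.int64(367), 288), (np.int64(267), np.int64(367), 292), (np.int64(268), np.int64(366), 296), (np.int64(268), np.int64(366), 300), (np.int64(269), np.int64(366), 304), (np.int64(269), np.int64(365), 308), (np.int64(269), np.int64(365), 312), (np.int64(269), np.int64(365), 316), (np.int64(270), np.int64(365), 320), (np.int64(270), np.int64(364), 324), (np.int64(270), np.int64(364), 328), (np.int64(270), np.int64(364), 332), (np.int64(271), np.int64(364), 336), (np.int64(271), np.int64(363), 340), (np.int64(271), np.int64(363), 344)]
[[0.6856, -0.0582, 0.2374], [0.6846, -0.0223, 0.2374]]
[[0.6963, -0.0577, 0.2374], [0.6953, -0.0222, 0.2374]]
[[0.7078, -0.0572, 0.2374], [0.7067, -0.022, 0.2374]]
279 351 [[0.6803, -0.04, 0.2374], [0.7127, -0.0391, 0.2374]]
```

Target: shift of −36 mm in x and −1 mm in y. I'll descend to just above the mouth first.

play_rows(targets=[[0.036, 0, 0, 0, 0, 0.047, 1], [0.036, 0, 0.05, 0, 0, 0.047, 1], [0.036, 0, 0.09, 0, 0, 0.047, 1], [0.036, 0, 0.115, 0, 0, 0.047, 1], [0.036, 0, 0.123, 0, 0, 0.047, 1], [0.036, 0, 0.123, 0, 0, 0.047, 1], [0.036, 0, 0.123, 0, 0, 0.047, 1]])

```text
t: 4.88
ee_pos: [0.6646, -0.0412, 0.0779]
tcp_rot: [-0.002, 1.0, -0.0, 0.001]
contact_force: [-0.7, -0.1, 0.1]
width: 0.0352
```

Run:
```python
from h import *
st=bot.observe(); print(st['t'],st['ee_pos'],R.from_quat(st['tcp_rot']).as_matrix().round(4).tolist(),st['contact_force'])
im,c=snap('wrist','w3.png')
print(proj(c,[[.662,-.0405,.042],[.6505,-.055,.042],[.6505,-.026,.042],[.636,-.0665,.042],[.636,-.0145,.042]]).round(0).tolist())
```

```text
4.875 [ 0.66459809 -0.04119481  0.07793294] [[-1.0, -0.0032, 0.0029], [-0.0032, 1.0, -0.0001], [-0.0029, -0.0001, -1.0]] [-0.70719356 -0.11447564  0.10618872]
[[320.0, 233.0], [294.0, 214.0], [346.0, 215.0], [272.0, 190.0], [368.0, 190.0]]
```

View pics/w3.png

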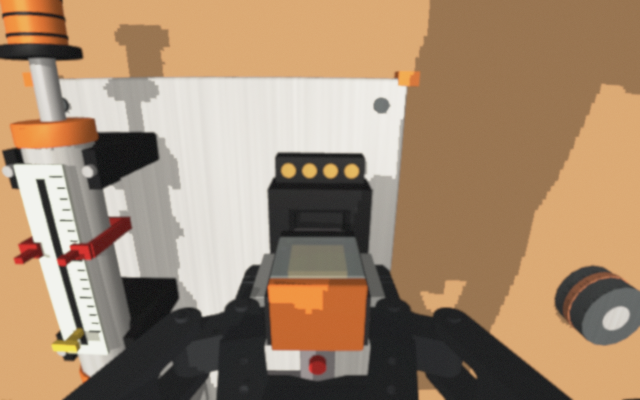

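The well is visible just ahead of the relay, its block front at (270–370,186) as predicted (272–368). I'll insert slowly with a 1.5 mm correction in x.

play_rows(targets=[[0.0015, 0, 0, 0, 0, 0, 1], [0.0015, 0, 0.005, 0, 0, 0, 1], [0.0015, 0, 0.009, 0, 0, 0, 1], [0.0015, 0, 0.012, 0, 0, 0, 1], [0.0015, 0, 0.015, 0, 0, 0, 1]])

```text
t: 5.55
ee_pos: [0.6621, -0.0414, 0.0609]
tcp_rot: [-0.001, 1.0, 0.0, -0.0]
contact_force: [-1.0, 0.1, -0.8]
width: 0.0355
```

play_rows(targets=[[0, 0, 0.003, 0, 0, 0, 1], [0, 0, 0.005, 0, 0, 0, 1], [0, 0, 0.007, 0, 0, 0, 1], [0, 0, 0.008, 0, 0, 0, 1], [0, 0, 0.008, 0, 0, 0, 1]])

```text
t: 6.18
ee_pos: [0.6622, -0.0414, 0.0544]
tcp_rot: [-0.001, 1.0, 0.0, 0.0]
contact_force: [-2.9, 0.7, 5.0]
width: 0.0352
```

play_rows(targets=[[0, 0, 0.001, 0, 0, 0, 1], [0, 0, 0.002, 0, 0, 0, 1], [0, 0, 0.002, 0, 0, 0, 1]])

```text
t: 6.55
ee_pos: [0.6622, -0.0414, 0.0543]
tcp_rot: [-0.001, 1.0, -0.0, 0.001]
contact_force: [-5.6, -0.5, 14.6]
width: 0.0352
```

The relay stopped at the computed home height (0.0543) with the force rising, so it is seated. I'll release it and rise.

play_rows(targets=[[0, 0, -0.002, 0, 0, 0, 1], [0, 0, -0.002, 0, 0, 0, -1], [0, 0, -0.002, 0, 0, 0, -1], [0, 0, -0.002, 0, 0, 0, -1], [0, 0, -0.002, 0, 0, 0, -1], [0, 0, -0.002, 0, 0, 0, -1], [0, 0, -0.04, 0, 0, 0, -1], [0, 0, -0.09, 0, 0, 0, -1], [0, 0, -0.147, 0, 0, 0, -1], [0, 0, -0.147, 0, 0, 0, -1]])

```text
t: 7.8
ee_pos: [0.665, -0.0416, 0.2044]
tcp_rot: [-0.001, 1.0, -0.0, 0.006]
contact_force: [-0.4, -0.3, -0.5]
width: 0.0851
```

play_rows(targets=[[-0.03, -0.07, 0, 0, 0, 0, -1], [-0.03, -0.07, 0, 0, 0, 0, -1], [-0.03, -0.07, 0, 0, 0, 0, -1], [-0.03, -0.07, 0, 0, 0, 0, -1]])

```text
t: 8.3
ee_pos: [0.6918, -0.1102, 0.1977]
tcp_rot: [-0.002, 1.0, 0.001, -0.001]
contact_force: [-0.2, 0.5, -0.0]
width: 0.0854
```

Run:
```python
from h import *
st=bot.observe(); print(st['t'],st['ee_pos'],R.from_quat(st['tcp_rot']).as_matrix().round(4).tolist(),st['contact_force'],st['width'])
im,c=snap('wrist','w4.png')
hsv=cv2.cvtColor(im,cv2.COLOR_RGB2HSV)
m=cv2.inRange(hsv,(3,140,90),(20,255,255))
for k in cv2.findContours(m,0,2)[0]:
    if cv2.contourArea(k)>100:
        b=cv2.boxPoints(cv2.minAreaRect(k)); print(cv2.boundingRect(k),*[(z,onplane(c,b,z).mean(0).round(4)[:2]) for z in(.07,.092)],onplane(c,b,.092)[:,:2].round(4).tolist())
```

```text
8.3 [ 0.69175949 -0.11022621  0.19770312] [[-1.0, -0.0034, -0.0015], [-0.0034, 1.0, 0.001], [0.0015, 0.001, -1.0]] [-0.2461821   0.48987934 -0.01098595] 0.08540389389118241
(416, 328, 15, 48) (0.07, array([ 0.8613, -0.0032])) (0.092, array([ 0.8407, -0.0121])) [[0.8675, -0.0171], [0.8124, -0.0192], [0.8139, -0.0074], [0.8692, -0.0045]]
(207, 323, 183, 72) (0.07, array([ 0.869 , -0.1311])) (0.092, array([ 0.8479, -0.1294])) [[0.8122, -0.2103], [0.8024, -0.0499], [0.8824, -0.0407], [0.8946, -0.217]]
(491, 318, 119, 78) (0.07, array([0.8552, 0.1443])) (0.092, array([0.8351, 0.1235])) [[0.8124, 0.0441], [0.7694, 0.0576], [0.8522, 0.1999], [0.9065, 0.1923]]
(236, 290, 51, 13) (0.07, array([ 0.7953, -0.1626])) (0.092, array([ 0.7801, -0.1584])) [[0.7771, -0.1799], [0.7727, -0.1371], [0.7831, -0.1366], [0.7876, -0.18]]
(241, 233, 36, 18) (0.07, array([ 0.7384, -0.1619])) (0.092, array([ 0.7279, -0.1577])) [[0.7219, -0.1719], [0.72, -0.1435], [0.7338, -0.1433], [0.7358, -0.1722]]
(381, 141, 53, 47) (0.07, array([ 0.6695, -0.0379])) (0.092, array([ 0.6646, -0.0439])) [[0.6816, -0.0626], [0.6462, -0.0634], [0.6474, -0.026], [0.6831, -0.0235]]
(230, 67, 43, 14) (0.07, array([ 0.5998, -0.1608])) (0.092, array([ 0.6006, -0.1568])) [[0.5963, -0.171], [0.5965, -0.1421], [0.605, -0.1424], [0.6048, -0.1716]]
(443, 46, 18, 12) (0.07, array([ 0.5832, -0.0116])) (0.092, array([ 0.5854, -0.0197])) [[0.582, -0.026], [0.5817, -0.0142], [0.5888, -0.0134], [0.589, -0.0253]]
(198, 43, 17, 11) (0.07, array([ 0.5816, -0.1933])) (0.092, array([ 0.5839, -0.1866])) [[0.5807, -0.1918], [0.5808, -0.1809], [0.5872, -0.1814], [0.587, -0.1924]]
(233, 0, 32, 20) (0.07, array([ 0.5561, -0.1605])) (0.092, array([ 0.5604, -0.1565])) [[0.5546, -0.1664], [0.5548, -0.146], [0.5663, -0.1465], [0.5661, -0.1671]]
```

View pics/w4.png

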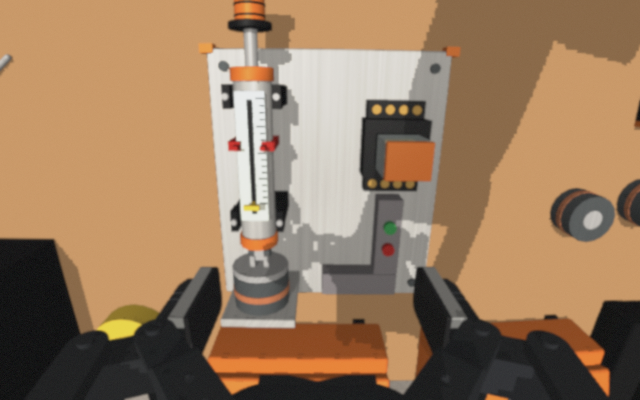

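The relay is seated upright in the socket with the cap at (407,160), and the jaws are clear. Next I put the camera directly above the clip, so the distance from pointer to marks is free of parallax.

play_rows(targets=[[-0.045, -0.05, 0, 0, 0, 0, -1], [-0.045, -0.05, 0, 0, 0, 0, -1], [-0.045, -0.05, 0, 0, 0, 0, -1], [-0.045, -0.05, 0, 0, 0, 0, -1]])

```text
t: 8.85
ee_pos: [0.737, -0.1598, 0.1988]
tcp_rot: [-0.002, 1.0, 0.0, -0.0]
contact_force: [0.2, 0.3, 0.6]
width: 0.0852
```

Run:
```python
from h import *
im,c=snap('wrist','w5.png'); print('cam',-c[2].T@c[3])
hsv=cv2.cvtColor(im,cv2.COLOR_RGB2HSV)
for nm,lo,hi,zs in[('red',(0,150,70),(4,255,255),(.08,.09,.1)),('yel',(22,130,110),(36,255,255),(.09,.098,))]:
  m=cv2.inRange(hsv,lo,hi)
  for k in cv2.findContours(m,0,2)[0]:
    r=cv2.boundingRect(k)
    if cv2.contourArea(k)>12 and r[1]<270 and 200<r[0]<420:
        M=cv2.moments(k); ce=[M['m10']/M['m00'],M['m01']/M['m00']]
        print(nm,r,np.round(ce,1),[onplane(c,[ce],z)[0,:2].round(4).tolist() for z in zs])
        print('  edges x',[onplane(c,[[ce[0],r[1]-.5],[ce[0],r[1]+r[3]-.5]],z)[:,0].round(4).tolist() for z in zs])
cv2.imwrite('pics/w5c.png',cv2.resize(im[60:240,240:400,::-1],None,fx=3.3,fy=3.3,interpolation=cv2.INTER_CUBIC))
```

```text
cam [ 0.65466204 -0.16085025  0.34063264]
red (330, 78, 11, 9) [335.2  82.4] [[0.6517, -0.1478], [0.6518, -0.1483], [0.6519, -0.1488]]
  edges x [[0.6483, 0.6546], [0.6486, 0.6546], [0.6488, 0.6546]]
red (294, 78, 11, 9) [299.4  81.9] [[0.6515, -0.1738], [0.6516, -0.1733], [0.6517, -0.1728]]
  edges x [[0.6484, 0.6547], [0.6486, 0.6547], [0.6489, 0.6547]]
yel (310, 144, 14, 9) [316.5 148.2] [[0.6983, -0.1613], [0.6969, -0.1612]]
  edges x [[0.6948, 0.7015], [0.6935, 0.7]]
```

View pics/w5c.png

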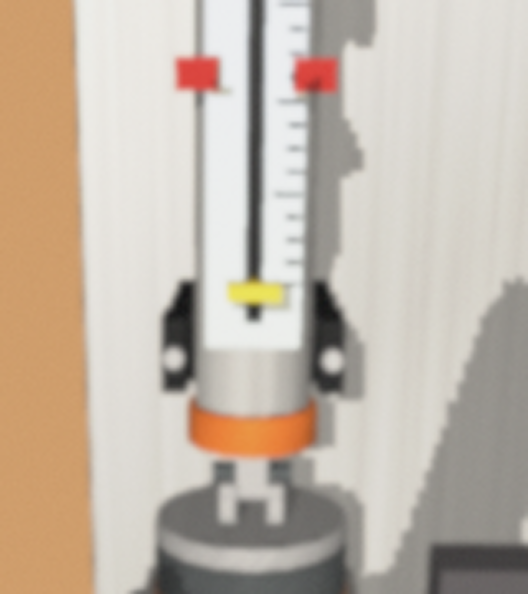

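Camera is over the marks at x=0.6517, and the pointer's top is at ≈0.698, allowing for its visible front face. The draw is ≈46 mm. Now to the handle at (0.550, −0.1605, 0.070).

play_rows(targets=[[0.187, 0, 0, 0, 0, 0, -1], [0.187, 0, 0, 0, 0, 0, -1], [0.187, 0, 0, 0, 0, 0, -1], [0.187, 0, 0, 0, 0, 0, -1], [0.187, 0, 0.05, 0, 0, 0, -1], [0.187, 0, 0.1, 0, 0, 0, -1], [0.187, 0, 0.135, 0, 0, 0, -1], [0.187, 0, 0.148, 0, 0, 0, -1], [0.187, 0, 0.148, 0, 0, 0, -1], [0.187, 0, 0.148, 0, 0, 0, -1]])

```text
t: 10.15
ee_pos: [0.552, -0.162, 0.052]
tcp_rot: [-0.001, 1.0, -0.0, 0.002]
contact_force: [0.7, 0.2, 0.0]
width: 0.0854
```

Run:
```python
from h import *
st=bot.observe(); print(st['t'],st['ee_pos'],st['contact_force'])
im,c=snap('wrist','w6.png')
```

```text
10.15 [ 0.5519561  -0.16200346  0.05195065] [0.6636512  0.20553148 0.01356366]
```

View pics/w6.png

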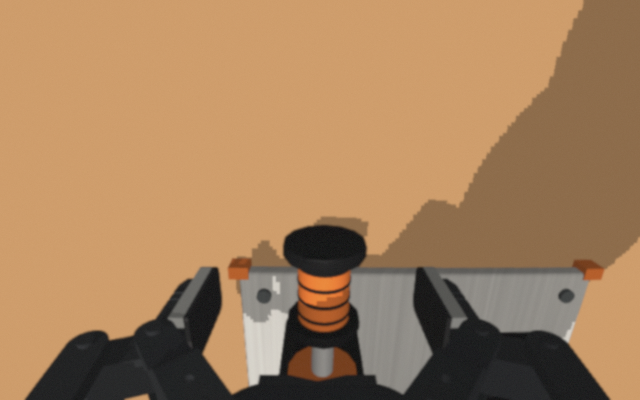

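The handle is between the jaws with the orange grip at (323,300). Closing.

play_rows(targets=[[0.001, 0.001, 0.001, 0, 0, 0, -1], [0.001, 0.001, 0.001, 0, 0, 0, 1], [0.001, 0.001, 0.001, 0, 0, 0, 1], [0.001, 0.001, 0.001, 0, 0, 0, 1], [0.001, 0.001, 0.001, 0, 0, 0, 1], [0.001, 0.001, 0.001, 0, 0, 0, 1], [0.001, 0.001, 0.001, 0, 0, 0, 1]])

```text
t: 11.08
ee_pos: [0.5495, -0.1593, 0.0496]
tcp_rot: [-0.001, 1.0, 0.001, -0.0]
contact_force: [-0.0, 5.1, 3.0]
width: 0.0201
```

play_rows(targets=[[0.003, -0.001, 0, 0, 0, 0, 1], [0.008, -0.001, 0, 0, 0, 0, 1], [0.014, -0.001, 0, 0, 0, 0, 1], [0.02, -0.001, 0, 0, 0, 0, 1], [0.026, -0.001, 0, 0, 0, 0, 1], [0.032, -0.001, 0, 0, 0, 0, 1], [0.037, -0.001, 0, 0, 0, 0, 1], [0.04, -0.001, 0, 0, 0, 0, 1], [0.04, -0.001, 0, 0, 0, 0, 1], [0.04, -0.001, 0, 0, 0, 0, 1]])

```text
t: 12.32
ee_pos: [0.5125, -0.159, 0.0496]
tcp_rot: [0.0, 1.0, 0.002, 0.003]
contact_force: [8.6, 11.7, -2.3]
width: 0.0201
```

```bash
cat > chk.py <<'E'
from h import *
import sys
st=bot.observe(); print(st['t'],st['ee_pos'].round(4),st['contact_force'].round(1),st['width'])
T=sys.argv[1]
for n in('top','scene'):
    im,c=snap(n,n+T+'.png'); hsv=cv2.cvtColor(im,cv2.COLOR_RGB2HSV)
    a=proj(c,[[.652,-.161,.09],[.698,-.161,.098]]); x0,y0=a.min(0).astype(int)-14; x1,y1=a.max(0).astype(int)+14
    for nm,lo,hi,z in[('red',(0,120,60),(5,255,255),.09),('red2',(172,120,60),(180,255,255),.09),('yel',(20,110,90),(36,255,255),.096)]:
        m=cv2.inRange(hsv,lo,hi); k=np.zeros_like(m); k[y0:y1,x0:x1]=m[y0:y1,x0:x1]
        N,_,s,ce=cv2.connectedComponentsWithStats(k)
        for i in range(1,N):
            if s[i,4]>2: print(n,nm,s[i].tolist(),ce[i].round(1),onplane(c,[ce[i]],z).round(4))
    cv2.imwrite('pics/%s%sc.png'%(n,T),cv2.resize(im[y0-10:y1+20,x0-20:x1+20,::-1],None,fx=6,fy=6,interpolation=cv2.INTER_CUBIC))
E
python3 chk.py a
```

```text
12.325 [ 0.5125 -0.159   0.0496] [ 8.6 11.7 -2.3] 0.020147028568102587
scene red [240, 204, 5, 11, 25] [241.9 209.6] [[ 0.6647 -0.1334  0.09  ]]
scene yel [234, 202, 3, 3, 7] [235. 203.] [[ 0.657  -0.1618  0.096 ]]
```

Drawn 37 mm with the spring at 8.6 N, as expected. About 9 mm to go, and I'll relieve the side force.

play_rows(targets=[[0.003, 0.002, 0, 0, 0, 0, 1], [0.006, 0.002, 0, 0, 0, 0, 1], [0.0085, 0.002, 0, 0, 0, 0, 1], [0.0095, 0.002, 0, 0, 0, 0, 1], [0.0095, 0.002, 0, 0, 0, 0, 1], [0.0095, 0.002, 0, 0, 0, 0, 1]])

```text
t: 13.18
ee_pos: [0.504, -0.159, 0.0497]
tcp_rot: [-0.0, 1.0, 0.001, 0.004]
contact_force: [10.6, 6.0, -5.2]
width: 0.0207
```

```bash
python3 chk.py b; python3 -c "
import cv2,numpy as np
a=cv2.imread('pics/sceneb.png');x=cv2.resize(a[180:260,200:280],None,fx=7,fy=7,interpolation=cv2.INTER_CUBIC);cv2.imwrite('pics/sb.png',x)"
```

```text
13.175 [ 0.504  -0.159   0.0497] [10.6  6.  -5.2] 0.020714645902708363
scene red [232, 201, 3, 3, 6] [233.2 201.8] [[ 0.6507 -0.1736  0.09  ]]
scene red [240, 204, 5, 11, 25] [241.9 209.6] [[ 0.6647 -0.1334  0.09  ]]
scene yel [236, 200, 3, 4, 6] [236.8 201.5] [[ 0.6494 -0.1609  0.096 ]]
```

View pics/sb.png

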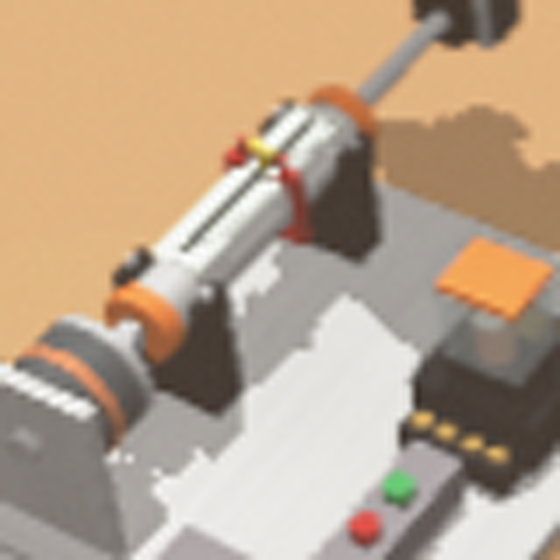

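The pointer at (262,152) stands between the red marks at (237,152) and (290,175), and the relay is upright in its socket. I'll cross-check the draw against the first scene picture.

Run:
```python
from h import *
c=cam('scene'); o=[]
for T in '0','b':
    hsv=cv2.cvtColor(cv2.imread(f'pics/scene{T}.png'),cv2.COLOR_BGR2HSV).astype(float)
    w=np.where((hsv[...,0]>=20)&(hsv[...,0]<=36)&(hsv[...,1]>70),hsv[...,1],0); k=np.zeros_like(w); k[190:235,205:250]=w[190:235,205:250]
    n,l,s,ce=cv2.connectedComponentsWithStats((k>0).astype(np.uint8))
    for i in range(1,n):
        if s[i,4]>3:
            v,u=np.nonzero(l==i); uv=np.average(np.c_[u,v],axis=0,weights=k[v,u]); print(T,s[i].tolist(),uv.round(2),onplane(c,[uv],.096).round(4))
print('ideal pointer-at-mark pix',proj(c,[[.6517,-.161,.096]]),'+4/-4mm',proj(c,[[.6557,-.161,.096],[.6477,-.161,.096]]).round(1).tolist())
st=bot.observe(); print(st['t'],st['ee_pos'].round(4),st['dq'].round(4),st['contact_force'].round(1))
```

```text
0 [225, 209, 5, 6, 15] [227.08 211.06] [[ 0.6943 -0.1618  0.096 ]]
b [236, 200, 4, 4, 9] [237.11 201.34] [[ 0.6485 -0.1606  0.096 ]]
ideal pointer-at-mark pix [[236.32445726 201.96293633]] +4/-4mm [[235.5, 202.8], [237.2, 201.1]]
13.275 [ 0.504  -0.159   0.0497] [ 0.0002  0.0023 -0.0005 -0.001  -0.0001 -0.0003] [10.5  6.6 -5.1]
```

The scene picture gives a draw of 45.8 mm and the TCP travel 45.5 mm, against a target of 46.3 mm. That is well inside the 4 mm tolerance. I'll hold, then hand in.

play_rows(targets=[[0, 0, 0, 0, 0, 0, 1], [0, 0, 0, 0, 0, 0, 1], [0, 0, 0, 0, 0, 0, 1], [0, 0, 0, 0, 0, 0, 1], [0, 0, 0, 0, 0, 0, 1], [0, 0, 0, 0, 0, 0, 1], [0, 0, 0, 0, 0, 0, 1], [0, 0, 0, 0, 0, 0, 1]])

```text
t: 14.28
ee_pos: [0.504, -0.159, 0.0497]
tcp_rot: [-0.0, 1.0, 0.001, 0.004]
contact_force: [9.0, 6.5, -4.9]
width: 0.0204
```

```bash
python3 -c "
from h import *
st=bot.observe(); print(st['t'],st['ee_pos'].round(4),st['contact_force'].round(1),st['width']); print(order.hand_in())"
```

```text
14.275 [ 0.504  -0.159   0.0497] [ 9.   6.5 -4.9] 0.020410398360752594
the job is handed in; nothing more can be done
None
```

I plugged the orange-capped relay fully into the jig's socket and let go of it. I then drew the gauge rod to the red marks and handed the job in at 14.3 s while still holding it. The hand-in reports no verdict.

- **Relay:** it stopped at the computed home height, with the tool at z = 0.0543 m and about 15 N of push. The wrist picture after letting go and the last scene picture both show it upright in the socket.
- **Draw:** the target from the wrist view was 46.3 mm. The tool travel gave 45.5 mm and the scene camera 45.8 mm, so they agree to within 1 mm (4 mm allowed).
- **Pointer at the marks:** the absolute scene-camera reading put the pointer about 3 mm past the mark position found with the wrist camera. That is inside the 4 mm limit, but that camera also read the resting pointer about 4 mm off, so I put it down to calibration.
- **Hold:** the tool did not move between the last readings, with a rod pull of 9–10.6 N.
- **Side force:** about 6 N of sideways force stayed on the handle grip at the end.
- **Not confirmed:** the top camera's colour check found neither pointer nor marks once the arm was over the jig. I did not re-measure the other relays or the loose items at the end, but no move went near them apart from lifting the relay out of the rack.

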